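# Rotate the stock in the tin rack

## Robot

A 6-joint arm with a two-finger parallel gripper is mounted at the origin on a cart in front of the work surface, level with it; the furniture and walls round the work are solid. World frame = base frame: x ahead of the robot, y to its left, z up, the work surface at z = 0. Lengths are in m, angles in degrees, forces in N, time in s.
With the tool pointing down it reaches from about 0.4 to 0.825 m from the base axis. Payload 7 kg.
Tool frame: the origin (TCP) lies midway between the tips of the shut fingers; the grasp point (between the pads) lies 19 mm behind it; z points along the fingers, y is the line along which they close (so a half turn about z gives the same grasp; the last joint's range is limited). The gripper opens to 88 mm and grips with 3 to 60 N. Pads are 19 mm wide; open, the fingers measure 130 mm over their backs; the gripper's body (78 mm by 193 mm) begins 47 mm behind the grasp point.
Start: joints at [-52.936, 20.546, 0.682, 0, -70.136, -16.507], TCP at [0.237, -0.632, 0.227] pointing down, gripper open.
Joint ranges: [-176.03, 176.03], [-82.01, 121.73], [-58.28, 71.71], [-173.87, 95.51], [-174.79, -0.11], [-173.66, 173.66]. Speed limits (degrees/s): [136.94, 136.94, 172.46, 180, 180, 180].

## Interface

Orientations are given as a 3x3 rotation matrix whose columns are the frame's x, y, z axes.
In Python, from rig import robot gives the robot as it stands. Calls block until the motion is done:
- robot.goto(position, orientation): joint-space move of the TCP to a pose.
- robot.servo_line(position, ori=None, speed=0.15): straight line of the TCP; ori=None keeps the orientation; speed is the mean speed in m/s.
- robot.movej(angles): joint-space move.
- robot.move_gripper(opening): opening from 0.0 (shut) to 1.0 (fully open); the grip force is fixed at half the most; returns when the fingers have stopped.
- robot.dwell(seconds).
- robot.ik(position, orientation): joint angles nearest the present ones, or None.
- robot.grab_frame(name): name is "side" or "top" or "wrist"; returns (picture, depth): 420x560x3 uint8, red, green, blue; 420x560 float32, m along the optical axis (not along the pixel's ray), 0 where there is no reading.
- robot.camera_info(name): a dict with "vfov" (degrees; the focal length in pixels is half the picture's height over the tangent of half this angle, whatever the lens; pixels are square), "cx", "cy" (the principal point, pixels), "view" (4x4, takes a point from world to camera coordinates); the wrist camera has in their place "T_tool_cam" (4x4, takes a point from camera to tool coordinates, whose origin is the TCP and whose axes are the flange's). Camera axes: x right, y down, z forward; pixel columns grow to the right and rows downward; lengths in m; the calibration is good to about 2 mm. The wrist camera is an equidistant fisheye: a pixel r from the principal point sees the ray r / f radians off the axis. A picture is of the moment at which its call begins: read the wrist's pose just before it. camera_info takes no time and is no camera call.
A pose or a line that the arm cannot do raises robot.Unreachable and nothing moves.
- robot.job_done(): hands the job in; it is judged then, once.
Readings, each from a call of its own:
- robot.read_t(): time.
- robot.read_qpos(): joint angles.
- robot.read_qvel(): joint speeds.
- robot.read_effort(): joint torques, N m.
- robot.read_position(): TCP position.
- robot.read_tcp_rot(): TCP orientation.
- robot.read_force(): force on the tool from outside, world axes, zero at the start.
- robot.read_ft_torque(): the same for the moment, N m.
- robot.read_grip_width(): opening from 0.0 (shut) to 1.0 (fully open).
- robot.read_finger_force(): force on a finger pad.
Only numpy, scipy, OpenCV 4.12 (cv2) and the standard library are available. Lean on these libraries where they do the work, as an engineer would, in place of code of your own. Each camera call takes 0.05 s, during which the arm holds its last target. There are 200 camera calls.

## Task

Restock the tin rack so that the older tins get used first: swing its locking bar right back, pull the old tin in each lane forward in its own lane up to the front stop, then stand all the new tins from the worktop upright in line behind the old tin with the same label colour, and finally swing the bar forward again to lock. Leave the mug, pepper mill, tea box and apple where they are.

Things in the scene. Friction and masses are not known exactly. Their poses are not given: they have to be found in the camera images.
- rack: fixed wooden rack, 212 mm deep (its x) by 276 mm wide (its y); origin at the centre of its underside, +x towards the back (away from the robot), z up. On its 8 mm base board two lanes run along x, their centre lines at y = +55 and -55 mm. The bar's steel hinge posts, 36 mm high, stand outside the lanes at x = +96, y = +-117 mm
- lane_a (a point): middle of the floor of the lane at rack y = +55 mm, 8 mm above the worktop. Each lane is open above, 60 mm wide and 174 mm long inside: room for three tins in a row and 24 mm to spare. Front stop at rack x = -87 mm, back wall at +87 mm; these and the side rails are 6 mm thick and 26 mm high above the worktop
- lane_b (a point): middle of the floor of the other lane, at rack y = -55 mm; the same size
- bar (a joint): angle of the U-shaped steel locking bar (0.15 kg), rad: 0 = locked, crossbar over the middle of the lanes above the tins; 1.25 = swung fully back; end stops at both. It turns about an axis along the rack's y, from the front up over the top to the back. Upright dead centre is at about 0.87; from there it falls by its own weight to the nearer stop and stays
- bar_grip (a point): middle of the bar's crossbar, inside a yellow round sleeve 14 mm in diameter and 70 mm long that lies along the rack's y axis; 100 mm from the hinge axis. At 0 it is at rack x = +19 mm, 88 mm above the worktop; at 1.25 at rack x = +132 mm, 117 mm above the worktop
- bar_hinge (a point): point on the bar's hinge axis (parallel to the rack's y) midway between its posts, 24 mm above the worktop, at rack x = +96 mm
- old_red: small food tin, steel, with a red label round it and a red plastic lid, upright, 50 mm in diameter, 50 mm high, 0.11 to 0.2 kg; origin at the centre of its underside, z up along its axis; an old tin, standing at the back of one of the two lanes (either one)
- old_green: small food tin, steel, with a green label round it and a green plastic lid, upright, 50 mm in diameter, 50 mm high, 0.11 to 0.2 kg; origin at the centre of its underside, z up along its axis; an old tin, standing at the back of the other lane
- new_red1: small food tin, steel, with a red label round it and a red plastic lid, upright, 50 mm in diameter, 50 mm high, 0.11 to 0.2 kg; origin at the centre of its underside, z up along its axis; a new tin on the worktop left of the rack; may be absent
- new_red2: small food tin, steel, with a red label round it and a red plastic lid, upright, 50 mm in diameter, 50 mm high, 0.11 to 0.2 kg; origin at the centre of its underside, z up along its axis; a new tin on the worktop left of the rack; may be absent
- new_green1: small food tin, steel, with a green label round it and a green plastic lid, upright, 50 mm in diameter, 50 mm high, 0.11 to 0.2 kg; origin at the centre of its underside, z up along its axis; a new tin on the worktop left of the rack; may be absent
- new_green2: small food tin, steel, with a green label round it and a green plastic lid, upright, 50 mm in diameter, 50 mm high, 0.11 to 0.2 kg; origin at the centre of its underside, z up along its axis; a new tin on the worktop left of the rack; may be absent
- mug: patterned white mug, 86x116x101 mm, bystander right of the rack; origin under its centre
- mill: brown wooden pepper mill, 58 mm in diameter, 170 mm high, bystander at the back right; origin under its centre
- tea: dark tea box, 64x142x75 mm, bystander at the right; origin under its centre
- apple: green apple, about 75 mm, bystander at the back; origin under its centre

How it is judged:
By the outcome, as a careful person would: the job done as asked, in the order asked, and still so for the second after the job is handed in, with the robot touching nothing.
Of new_red1, new_red2, new_green1, new_green2 only 3 to 4 are there at a start; the rules pass over those that are not, and their reading is None.
At some moment in a run one of new_red1, new_red2, new_green1, new_green2 may be knocked a few centimetres aside while the robot is not near it.
It also fails if it takes over 210 s, if anything falls off the work surface, if the arm or the gripper's body presses on something with over 40 N, if the wrist force passes 120 N, or if a joint passes its speed limit or range.

## Working session

There is one attempt and no reset: what is moved stays moved. The work goes in short steps, each a Python script; the robot and the scene stay as the last script left them, time stands still between calls to the robot, and variables do not carry over. Pictures are saved under pics/ and viewed, at most 14 in all, crops included, and the job is handed in when it is done.

```bash
mkdir -p pics; ls; cat > h.py <<'E'
import numpy as np, cv2
from rig import robot
def snap(name,fn):
    im,d=robot.grab_frame(name); cv2.imwrite('pics/'+fn+'.png',im[:,:,::-1]); np.save('pics/'+fn+'.npy',d); return im,d
def cloud(name,d):
    c=robot.camera_info(name); f=d.shape[0]/2/np.tan(np.radians(c['vfov']/2))
    v,u=np.mgrid[:d.shape[0],:d.shape[1]]
    P=np.stack([(u-c['cx'])/f*d,(v-c['cy'])/f*d,d],-1)
    T=np.linalg.inv(np.array(c['view'])); W=P@T[:3,:3].T+T[:3,3]; W[d<=0]=np.nan; return W
E
python3 - <<'E'
from h import *
for n in('side','top'):
    im,d=snap(n,n+'0'); print(robot.camera_info(n))
print(robot.read_t(),robot.read_tcp_rot())
E
```

```text
pics
{'vfov': 43.7231349572366, 'cx': 276.17242989160513, 'cy': 202.90260774327118, 'view': array([[-0.94283474, -0.33320786,  0.00593105,  0.52636806],
       [-0.17196523,  0.47118878, -0.86510641,  0.17632816],
       [ 0.28546561, -0.81667231, -0.50155331,  1.14126702],
       [ 0.        ,  0.        ,  0.        ,  1.        ]])}
{'vfov': 56.080731478384976, 'cx': 279.4588045243565, 'cy': 217.39294367462972, 'view': array([[ 0.02129801, -0.99948372,  0.02405611, -0.07627593],
       [-0.99222017, -0.02408306, -0.1221439 ,  0.5653165 ],
       [ 0.12266018, -0.02126754, -0.99222083,  1.02136746],
       [ 0.        ,  0.        ,  0.        ,  1.        ]])}
0.1 [[-9.36349727e-01 -3.51068004e-01 -6.67166962e-04]
 [-3.51068604e-01  9.36348785e-01  1.33745445e-03]
 [ 1.55163509e-04  1.48654649e-03 -9.99998883e-01]]
```

View pics/top0.png

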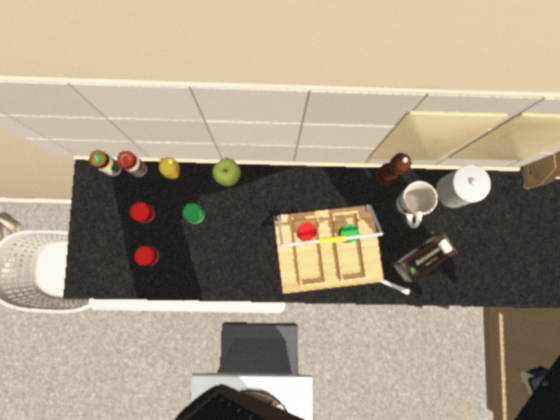

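View pics/side0.png

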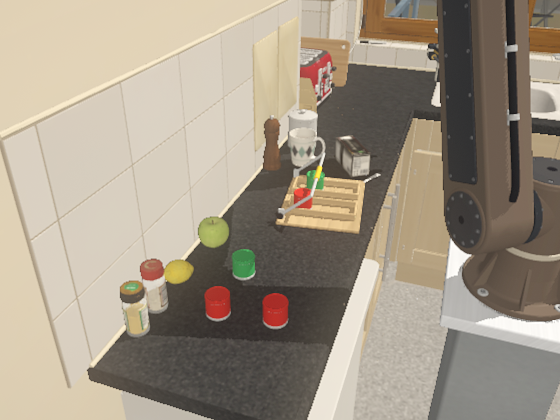

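The top view shows old red at (307,232) and old green at (349,233). The new tins are red (142,213), red (146,256) and green (193,213), so one green is absent. The rack is turned slightly, with the yellow sleeve at (332,239).

```bash
cat >> h.py <<'E'
def tins(fn=None,im=None,d=None):
    W=cloud('top',d); hsv=cv2.cvtColor(im,cv2.COLOR_RGB2HSV).astype(int)
    out=[]
    for nm,m in(('red',((hsv[...,0]<6)|(hsv[...,0]>174))),('green',(abs(hsv[...,0]-70)<12))):
        m=m&(hsv[...,1]>180)&(hsv[...,2]>60)&(W[...,2]>.035)&(W[...,2]<.075)
        n,l,s,c=cv2.connectedComponentsWithStats(m.astype(np.uint8))
        for i in range(1,n):
            if s[i,4]>60:
                P=W[l==i]; top=P[P[:,2]>np.median(P[:,2])-.006]
                ctr,r=cv2.minEnclosingCircle(top[:,:2].astype(np.float32)); out.append((nm,np.round(ctr,4),round(r,4),np.round(np.median(P[:,2]),4),s[i,4],np.round(c[i])))
    return out
E
python3 - <<'E'
from h import *
im=cv2.imread('pics/top0.png')[:,:,::-1].copy(); d=np.load('pics/top0.npy')
for t in tins(im=im,d=d): print(*t)
W=cloud('top',d)
for p in [(50,230),(250,250),(450,255),(300,150),(300,170),(227,172),(400,163),(415,200),(430,250),(275,235),(400,287)]: print(p,W[p[1],p[0]].round(3))
hsv=cv2.cvtColor(im,cv2.COLOR_RGB2HSV).astype(int)
m=(hsv[...,0]>8)&(hsv[...,0]<25)&(hsv[...,1]>70)&(hsv[...,2]>110)&(W[...,2]>-.005)&(W[...,2]<.035)
m[:, :262]=0;m[:,395:]=0
n,l,s,c=cv2.connectedComponentsWithStats(m.astype(np.uint8)); i=1+s[1:,4].argmax(); print(s[i])
P=W[l==i]; r=cv2.minAreaRect(P[:,:2].astype(np.float32)); print(r,cv2.boxPoints(r),P[:,2].min(),np.median(P[:,2]))
y=(hsv[...,0]>25)&(hsv[...,0]<33)&(hsv[...,1]>180)&(W[...,2]>.07)&(W[...,2]<.12); y[:, :262]=0;y[:,395:]=0
print('bar',W[y].mean(0),y.sum(),W[y].min(0),W[y].max(0))
big=cv2.resize(im[190:305,260:420],None,fx=5,fy=5,interpolation=cv2.INTER_CUBIC); cv2.imwrite('pics/c0.png',big[:,:,::-1])
E
```

```text
red [0.5731 0.305 ] 0.0254 0.0487 306 [140. 211.]
red [ 0.5299 -0.1346] 0.0241 0.0566 253 [307. 231.]
red [0.4568 0.2869] 0.0252 0.0489 313 [144. 255.]
(50, 230) [ 0.572  0.918 -0.647]
(250, 250) [0.479 0.015 0.   ]
(450, 255) [ 0.475 -0.505  0.072]
(300, 150) [ 0.729 -0.11   0.119]
(300, 170) [ 0.708 -0.119 -0.003]
(227, 172) [0.683 0.079 0.055]
(400, 163) [ 0.692 -0.351  0.157]
(415, 200) [ 0.628 -0.441  0.008]
(430, 250) [ 0.487 -0.453  0.073]
(275, 235) [ 0.522 -0.053 -0.001]
(400, 287) [ 0.388 -0.394  0.009]
[ 274  220  110   74 4755]
((0.48164522647857666, -0.2012256532907486), (0.2018395960330963, 0.2829466164112091), 7.762436389923096) [[ 0.36254197 -0.07467955]
 [ 0.40075845 -0.35503343]
 [ 0.6007485  -0.32777175]
 [ 0.562532   -0.04741788]] -0.004855891396287504 0.008573060533415111<stdin>:12: RuntimeWarning: Mean of empty slice.
  ret = um.true_divide(
Traceback (most recent call last):
ValueError: zero-size array to reduction operation minimum which has no identity
```

```bash
python3 - <<'E'
from h import *
im=cv2.imread('pics/top0.png')[:,:,::-1].copy(); d=np.load('pics/top0.npy')
hsv=cv2.cvtColor(im,cv2.COLOR_RGB2HSV).astype(int)
for p in [(193,213),(349,233),(332,239),(322,240),(327,240)]: print(p,hsv[p[1],p[0]],im[p[1],p[0]],d[p[1],p[0]])
big=cv2.resize(im[190:305,260:420],None,fx=5,fy=5,interpolation=cv2.INTER_CUBIC); cv2.imwrite('pics/c0.png',big[:,:,::-1])
E
```

```text
(193, 213) [ 66 164 131] [ 47 131  63] 1.0404367
(349, 233) [ 66 157 216] [ 83 216 110] 1.034665
(332, 239) [ 29 152 255] [255 250 103] 0.9920735
(322, 240) [ 29 151 255] [255 250 104] 0.9945475
(327, 240) [ 29 148 255] [255 251 107] 0.9902718
```

View pics/c0.png

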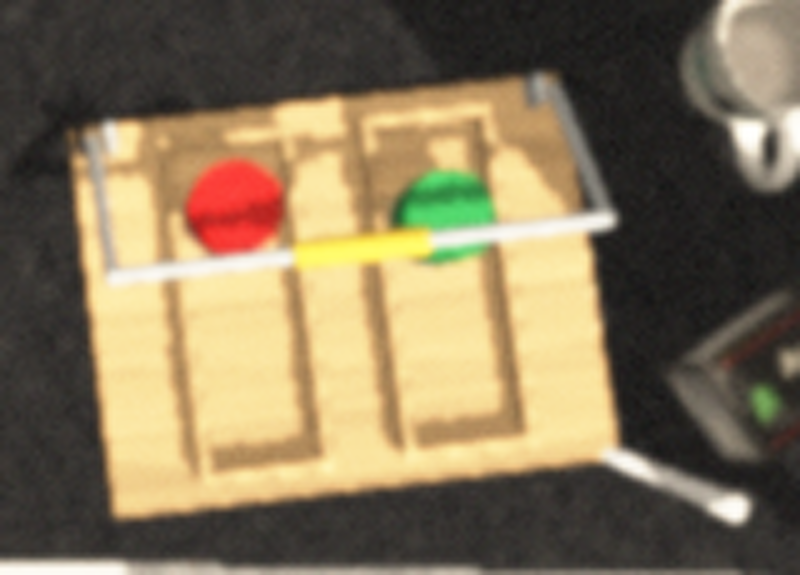

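Corners of the base board in the crop: back-left (72,128), front-left (115,520), front-right (620,458), back-right (560,75). The sleeve spans (295–432, 248).

```bash
sed -i 's/abs(hsv\[...,0\]-70)<12/abs(hsv[...,0]-66)<8/; s/>180)&(hsv\[...,2\]>60)/>130)\&(hsv[...,2]>60)/' h.py
cat >> h.py <<'E'
def ray(u,v,z,name='top'):
    c=robot.camera_info(name); f=210/np.tan(np.radians(c['vfov']/2)); T=np.linalg.inv(np.array(c['view']))
    r=T[:3,:3]@np.array([(u-c['cx'])/f,(v-c['cy'])/f,1]); o=T[:3,3]; return o+r*(z-o[2])/r[2]
E
python3 - <<'E'
from h import *
from scipy.optimize import least_squares
im=cv2.imread('pics/top0.png')[:,:,::-1].copy(); d=np.load('pics/top0.npy')
for t in tins(im=im,d=d): print(*t)
cp=lambda x,y:((x+.5)/5-.5+260,(y+.5)/5-.5+190)
px=[(72,128),(115,520),(620,458),(560,75)]
C=np.array([ray(*cp(*p),.008)[:2] for p in px]); print(C)
L=np.array([(.106,.138),(-.106,.138),(-.106,-.138),(.106,-.138)])
R=lambda a:np.array([[np.cos(a),-np.sin(a)],[np.sin(a),np.cos(a)]])
s=least_squares(lambda q:((L@R(q[2]).T+q[:2])-C).ravel(),[.48,-.2,.13]); print(s.x,np.degrees(s.x[2]),s.fun.reshape(4,2).round(4))
# lane front-stop inner corners / sleeve check
g=ray(*cp(363,248),.095); print('grip',g, (R(s.x[2]).T@(g[:2]-s.x[:2])))
for t in tins(im=im,d=d): print(t[0],(R(s.x[2]).T@(t[1]-s.x[:2])).round(4))
E
```

```text
red [0.5731 0.305 ] 0.0254 0.0487 306 [140. 211.]
red [ 0.5297 -0.1344] 0.0244 0.0565 269 [306. 231.]
red [0.4568 0.2869] 0.0252 0.0489 313 [144. 255.]
green [0.5738 0.1685] 0.0251 0.0487 282 [192. 212.]
green [ 0.5301 -0.2451] 0.0228 0.0568 136 [349. 230.]
[[ 0.57603174 -0.0488169 ]
 [ 0.3641963  -0.07680925]
 [ 0.40270651 -0.35037839]
 [ 0.61232906 -0.31917752]]
[ 0.4888159  -0.19879551  0.13774216] 7.892044632559582 [[-0.0012  0.0013]
 [ 0.0007  0.0002]
 [ 0.0001  0.0003]
 [ 0.0004 -0.0018]]
grip [ 0.50743537 -0.19618294  0.095     ] [1.88018351e-02 3.12444101e-05]
red [0.1527 0.4875]
red [0.0493 0.0582]
red [0.035  0.4855]
green [0.1346 0.3521]
green [ 0.0345 -0.0515]
```

```bash
cat >> h.py <<'E'
O=np.array([.4888,-.1988,0]); A=.13774
RX=np.array([np.cos(A),np.sin(A),0]); RY=np.array([-np.sin(A),np.cos(A),0]); UZ=np.array([0,0,1.])
def rk(x,y,z): return O+x*RX+y*RY+z*UZ
def ori(y,z): return np.stack([np.cross(y,z),y,z],1)
DOWN=ori(RY,-UZ)
def tilt(deg,s=1):
    c,k=np.cos(np.radians(deg)),np.sin(np.radians(deg)); return ori(s*(c*RX+k*UZ),k*RX-c*UZ)
def grip(th): # sleeve centre
    a=np.radians(140.3)-th; return rk(.096+.1*np.cos(a),0,.024+.1*np.sin(a))
def bar(ths,T,speed=.1):
    for th in ths: robot.servo_line(grip(th)+.017*T[:,2],T,speed=speed)
E
python3 - <<'E'
from h import *
for s in(1,-1):
    T=tilt(30,s)
    for th in (0,.6,1.25):
        for back in (0,-.1): print(s,th,back,None if (q:=robot.ik(grip(th)+(.017+back)*T[:,2],T)) is None else np.round(q))
for p in [rk(.05,.055,.03),rk(-.062,-.055,.03),rk(-.062,.055,.15),np.array([.573,.305,.022]),np.array([.573,.305,.15])]: 
    q=robot.ik(p,DOWN); print(None if q is None else np.round(q))
E
```

```text
1 0 0 [  -9.    9.  -36.  -28.  -18. -139.]
1 0 -0.1 [  -9.   -4.  -38.  -18.  -28. -149.]
1 0.6 0 [  -5.    9.  -33.  -20.  -19. -150.]
1 0.6 -0.1 [  -6.   -2.  -34.  -14.  -30. -156.]
1 1.25 0 [  -3.   14.  -28.  -17.  -19. -155.]
1 1.25 -0.1 [  -4.    3.  -29.  -12.  -28. -159.]
-1 0 0 [ -9.   9. -36. -28. -18.  41.]
-1 0 -0.1 [ -9.  -4. -38. -18. -28.  31.]
-1 0.6 0 [ -5.   9. -33. -20. -19.  30.]
-1 0.6 -0.1 [ -6.  -2. -34. -14. -30.  24.]
-1 1.25 0 [ -3.  14. -28. -17. -19.  25.]
-1 1.25 -0.1 [ -4.   3. -29. -12. -28.  21.]
[  6.  21. -29.   0. -40. -88.]
[ -9.  18. -34.   0. -38. -73.]
[  5.   3. -33.   0. -54. -88.]
[  45.   29.  -16.    0.  -45. -127.]
[  45.   21.   -9.    0.  -60. -127.]
```

```bash
python3 - <<'E'
from h import *
T=tilt(30,-1)
robot.move_gripper(.38)
robot.goto(grip(0)-.1*T[:,2],T)
robot.servo_line(grip(0)+.017*T[:,2],T,speed=.1)
robot.move_gripper(.26); print('F',np.round(robot.read_force(),1),robot.read_t())
for th in np.linspace(.15,1.27,8):
    bar([th],T); print(round(th,2),np.round(robot.read_force(),1))
robot.move_gripper(.4)
robot.servo_line(grip(1.25)-.1*T[:,2],T,speed=.15)
print(robot.read_t())
robot.goto(rk(-.02,.055,.16),DOWN); print(robot.read_t())
for n in('side','top'): im,d=snap(n,n+'1')
for t in tins(im=im,d=d): print(*t)
E
```

```text
F [-0.2 -0.2 -0.1] 4.6667
0.15 [-0.2  0.1 -1.9]
0.31 [-0.9 -0.2  0.3]
0.47 [-0.2 -0.  -0.4]
0.63 [-0.4  0.  -0.4]
0.79 [ 0.   0.2 -0.1]
0.95 [-1.  -0.  -1.3]
1.11 [ 0.6 -0.5  1. ]
1.27 [-1.2  0.8 -0.7]
8.5667
10.2167
red [0.573  0.3049] 0.0256 0.0488 308 [140. 212.]
red [0.4573 0.2871] 0.0249 0.0491 236 [142. 255.]
green [0.5738 0.1687] 0.0249 0.049 287 [192. 212.]
```

View pics/side1.png

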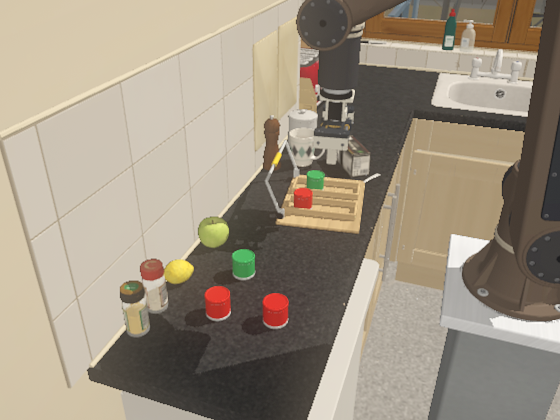

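The bar is leaning fully back with its sleeve at (278,158). The old red tin is at (303,199) and the old green at (316,180), both now unobstructed. I'll measure them from this picture.

```bash
python3 - <<'E'
from h import *
im=cv2.imread('pics/side1.png')[:,:,::-1].copy(); d=np.load('pics/side1.npy'); W=cloud('side',d)
hsv=cv2.cvtColor(im,cv2.COLOR_RGB2HSV).astype(int)
for nm,(u,v),h in (('red',(303,199),0),('green',(316,180),66),('newred',(275,310),0)):
    m=(np.minimum(abs(hsv[...,0]-h),abs(hsv[...,0]-h-180))<8)&(hsv[...,1]>120); m[:v-22]=0;m[v+22:]=0;m[:,:u-18]=0;m[:,u+18:]=0
    P=W[m]; P=P[np.isfinite(P[:,2])]
    zt=np.percentile(P[:,2],97); T=P[P[:,2]>zt-.006]
    c,r=cv2.minEnclosingCircle(T[:,:2].astype(np.float32)); q=np.array([*c,0])-O
    print(nm,len(P),len(T),zt,np.round(c,4),round(r,4),'rack',(q@RX).round(4),(q@RY).round(4))
E
```

```text
red 342 154 0.05962443220666492 [ 0.5323 -0.1348] 0.0277 rack 0.0518 0.0574
green 126 105 0.06063677309539231 [ 0.5281 -0.2455] 0.0257 rack 0.0326 -0.0517
newred 752 377 0.05134452374676056 [0.46  0.287] 0.0269 rack 0.0382 0.4852
```

```bash
cat >> h.py <<'E'
def press_fwd(x,y,z,xmin,F0,lim=6.):
    while x>xmin:
        x-=.001; robot.servo_line(rk(x,y,z),DOWN,speed=.03)
        f=(np.array(robot.read_force())-F0)@RX
        if abs(f)>lim: break
    return x,f
def hover(p): # out of the way, straight up
    robot.servo_line([p[0],p[1],.16],speed=.2)
E
python3 - <<'E'
from h import *
for x,y in((.050,.055),(.034,-.055)):
    robot.goto(rk(x,y,.12),DOWN); robot.move_gripper(1.0)
    robot.servo_line(rk(x,y,.031),DOWN,speed=.12)
    robot.move_gripper(0); print('w',robot.read_grip_width(),robot.read_force(),robot.read_position())
    robot.servo_line(rk(-.054,y,.031),DOWN,speed=.08); F0=np.array(robot.read_force()); print(F0)
    print(press_fwd(-.054,y,.031,-.066,F0))
    robot.move_gripper(1.0); hover(rk(-.062,y,0)); print(robot.read_t())
robot.goto(rk(.02,-.2,.25),DOWN)
for n in('side','top'): im,d=snap(n,n+'2')
for t in tins(im=im,d=d): 
    q=np.array([*t[1],0])-O; print(*t,q@RX,q@RY)
E
```

```text
w 0.5609642183239818 [0.57669478 0.43684457 2.14787541] [ 0.5308157  -0.13741667  0.03110744]
[-1.22520833  2.0666509   9.03733414]
(-0.062000000000000006, np.float64(6.542162651364834))
18.4083
w 0.566637017191179 [-0.17671514  0.3294438   1.39829141] [ 0.53006545 -0.24864052  0.03108744]
[-2.70903279  0.01867183  7.07436988]
(-0.056, np.float64(6.198432431811559))
24.25
red [0.5733 0.3055] 0.0259 0.0488 306 [140. 211.] 0.15294253348735848 0.48792142958725243
red [0.4574 0.2863] 0.0253 0.0489 315 [144. 255.] 0.03550398801758066 0.48481691063209365
red [ 0.4207 -0.1514] 0.025 0.057 284 [312. 273.] -0.060946762699913365 0.056301528544085266
green [0.5737 0.1682] 0.0252 0.0491 288 [192. 212.] 0.13448678609108597 0.35186689865187726
```

View pics/side2.png

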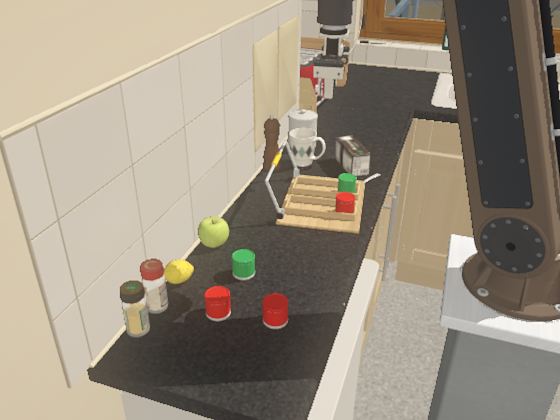

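The red tin is at the front at (345,203), and the green tin is at (347,183). Next I'll check the green tin's gap from this picture and close it if there is one.

```bash
cat >> h.py <<'E'
def side_tins(im,d):
    W=cloud('side',d); hsv=cv2.cvtColor(im,cv2.COLOR_RGB2HSV).astype(int); out=[]
    for nm,h in(('red',0),('green',66)):
        m=(np.minimum(abs(hsv[...,0]-h),abs(hsv[...,0]-h-180))<8)&(hsv[...,1]>120)&(W[...,2]>.045)&(W[...,2]<.07)
        n,l,s,c=cv2.connectedComponentsWithStats(m.astype(np.uint8))
        for i in range(1,n):
            if s[i,4]>60 :
                T=W[l==i]; T=T[T[:,2]>np.percentile(T[:,2],97)-.006]
                cc,r=cv2.minEnclosingCircle(T[:,:2].astype(np.float32)); q=np.array([*cc,0])-O
                out.append((nm,c[i].round(),round(r,4),'rack',(q@RX).round(4),(q@RY).round(4)))
    return out
E
python3 - <<'E'
from h import *
im=cv2.imread('pics/side2.png')[:,:,::-1].copy(); d=np.load('pics/side2.npy')
for t in side_tins(im,d): print(*t)
im=cv2.imread('pics/top2.png')[:,:,::-1].copy()
a=cv2.resize(im[230:305,260:400],None,fx=5,fy=5,interpolation=cv2.INTER_CUBIC); cv2.imwrite('pics/c2.png',a[:,:,::-1])
E
```

```text
red [345. 198.] 0.0255 rack -0.0594 0.0577
red [217. 294.] 0.027 rack 0.1537 0.4895
red [275. 302.] 0.0263 rack 0.0367 0.4855
green [347. 178.] 0.0262 rack -0.0562 -0.0531
green [243. 256.] 0.0264 rack 0.135 0.3536
```

View pics/c2.png

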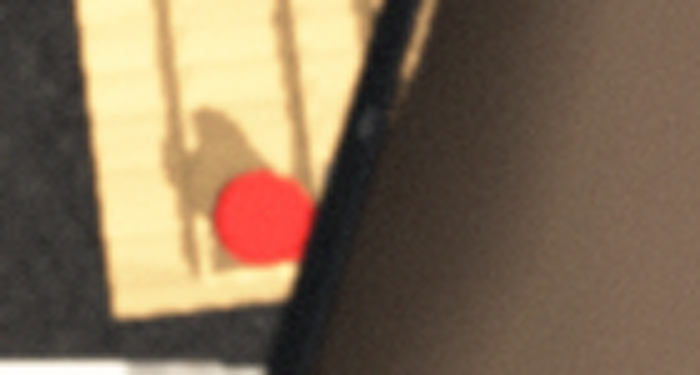

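```bash
python3 - <<'E'
from h import *
y=-.054
robot.goto(rk(-.058,y,.12),DOWN); robot.servo_line(rk(-.058,y,.032),DOWN,speed=.12)
F0=np.array(robot.read_force())
robot.move_gripper(0); print(robot.read_force()-F0)
x=-.058
while x>-.065:
    x-=.001; robot.servo_line(rk(x,y,.032),DOWN,speed=.03); f=np.array(robot.read_force())-F0; print(round(x,3),(f@RX).round(1),(f@RY).round(1),f[2].round(1))
    if abs(f@RX)>12: break
robot.move_gripper(1.0); hover(rk(x,y,0))
robot.goto(np.array([.5,.1,.2]),DOWN); print(robot.read_t())
for n in('side','top'):
    im,d=snap(n,n+'3')
    for t in (tins if n=='top' else side_tins)(im=im,d=d): 
        q=np.array([*t[1],0])-O if n=='top' else UZ; print(*t,(q@RX).round(4),(q@RY).round(4))
E
```

```text
[0.23471609 0.77074895 2.4358346 ]
-0.059 1.9 0.5 1.2
-0.06 2.7 0.7 2.6
-0.061 2.2 0.3 2.7
-0.062 2.3 -0.2 3.8
-0.063 4.2 -0.8 3.4
-0.064 5.6 1.2 3.2
-0.065 8.0 2.2 0.9
32.325
red [345. 198.] 0.0263 rack -0.0585 0.0577 0.0 0.0
red [217. 294.] 0.0261 rack 0.1538 0.4877 0.0 0.0
red [275. 302.] 0.0259 rack 0.0367 0.4866 0.0 0.0
green [349. 178.] 0.025 rack -0.0589 -0.0514 0.0 0.0
green [243. 256.] 0.0261 rack 0.1359 0.3538 0.0 0.0
red [ 0.4208 -0.1514] 0.0249 0.0569 290 [312. 273.] -0.0608 0.0563
green [ 0.4351 -0.258 ] 0.0237 0.0569 259 [353. 268.] -0.0613 -0.0513
```

```bash
cat >> h.py <<'E'
def fetch(col,near,x,y,k):
    im,d=snap('top',f'pick{k}')
    c=[np.array(t[1]) for t in tins(im=im,d=d) if t[0]==col and t[1][1]>.05]
    if not c: print('none seen'); return False
    p=min(c,key=lambda q:np.hypot(*(q-near))); print('pick',p,np.hypot(*(p-near)).round(4))
    robot.move_gripper(1.0); robot.goto([*p,.13],DOWN)
    im,d=snap('side',f'picks{k}')
    robot.servo_line([*p,.023],DOWN,speed=.15); robot.move_gripper(0)
    w=robot.read_grip_width(); print('w',w)
    if w<.5: return False
    robot.servo_line([*p,.16],speed=.25)
    robot.goto(rk(x,y,.16),DOWN); robot.servo_line(rk(x,y,.06),speed=.2); F0=np.array(robot.read_force()); robot.servo_line(rk(x,y,.0325),speed=.06)
    print('F',(np.array(robot.read_force())-F0).round(1),'w',robot.read_grip_width())
    robot.move_gripper(1.0); robot.servo_line(rk(x,y,.16),speed=.25)
    robot.goto([.5,.05,.2],DOWN); print('t',robot.read_t()); return True
def look(k):
    for n in('side','top'):
        im,d=snap(n,f'{n}{k}')
        for t in (tins if n=='top' else side_tins)(im=im,d=d): 
            if n=='top': q=np.array([*t[1],0])-O; print(t[0],t[1],t[2],t[3],'rack',(q@RX).round(4),(q@RY).round(4))
            else: print(*t)
E
python3 - <<'E'
from h import *
fetch('green',np.array([.5738,.1685]),-.007,-.0545,'g1'); look('4')
E
```

```text
none seen
red [345. 198.] 0.0257 rack -0.0592 0.0591
red [217. 294.] 0.0265 rack 0.1542 0.489
red [275. 302.] 0.0259 rack 0.0368 0.4873
green [349. 178.] 0.0273 rack -0.0621 -0.0511
green [243. 256.] 0.0266 rack 0.1371 0.3545
red [ 0.4204 -0.1515] 0.0249 0.0569 rack -0.0613 0.0562
green [ 0.4349 -0.2586] 0.0242 0.0568 rack -0.0616 -0.0518
```

View pics/side4.png

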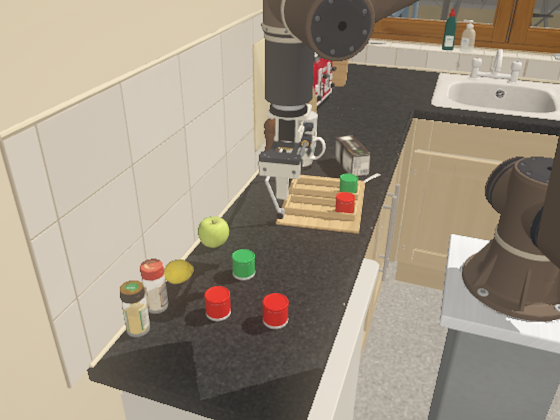

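The side view shows all the new tins unmoved: green (243,264), red (217,303) and red (275,310). The arm only blocks the top view from this pose, so I'll look from over the rack instead.

```bash
sed -i 's/robot.goto(\[.5,.05,.2\],DOWN)/robot.goto(rk(-.02,0,.18),DOWN)/' h.py
python3 - <<'E'
from h import *
robot.goto(rk(-.02,0,.18),DOWN)
fetch('green',np.array([.5738,.1685]),-.007,-.0545,'g1'); look('5')
E
```

```text
pick [0.574  0.1711] 0.0026
w 0.564347205314394
F [-0.2 -0.5 -0.7] w 0.5626048924593154
t 42.4667
red [345. 198.] 0.0274 rack -0.0591 0.057
red [217. 295.] 0.0258 rack 0.153 0.4888
red [266. 296.] 0.027 rack 0.0586 0.4735
green [329. 176.] 0.0258 rack -0.0049 -0.051
green [349. 178.] 0.0285 rack -0.0589 -0.049
red [0.5732 0.3046] 0.0255 0.0488 rack 0.1527 0.487
red [0.4803 0.277 ] 0.0257 0.0488 rack 0.0569 0.4725
red [ 0.4086 -0.1503] 0.0207 0.0567 rack -0.0728 0.0591
```

View pics/side5.png

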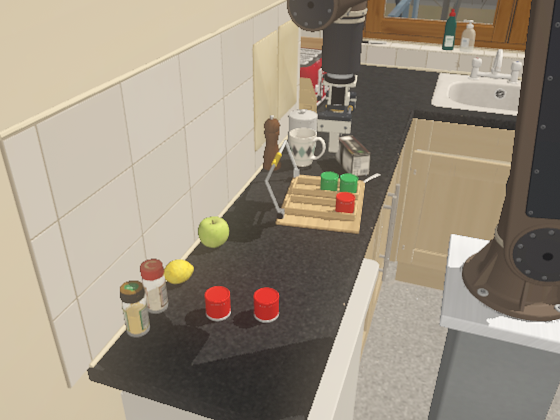

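The green tin is placed at (329,183), behind the old green at (349,184). The nearer red tin has been knocked to (266,304), about 2.5 cm away, and the new look picked that up.

```bash
python3 - <<'E'
from h import *
if fetch('red',np.array([.4803,.277]),-.007,.056,'r1') and fetch('red',np.array([.573,.305]),.046,.056,'r2'):
    look('6')
E
```

```text
pick [0.4812 0.2775] 0.001
w 0.5621832751638031
F [ 0.2  1.4 -0.8] w 0.5630258803963237
t 51.5667
pick [0.5726 0.3052] 0.0004
w 0.5622789366304646
F [-2.  -1.6  0.1] w 0.5674879561184865
t 60.8667
red [304. 194.] 0.0269 rack 0.0473 0.0605
red [325. 196.] 0.0276 rack -0.0036 0.0587
red [345. 198.] 0.0276 rack -0.0601 0.0583
green [329. 176.] 0.0256 rack -0.0068 -0.0515
green [349. 178.] 0.0261 rack -0.0582 -0.0504
red [ 0.4087 -0.1503] 0.0209 0.0566 rack -0.0727 0.059
```

```bash
python3 - <<'E'
from h import *
im=cv2.imread('pics/side6.png'); cv2.imwrite('pics/c6.png',cv2.resize(im[100:260,220:420],None,fx=3.7,fy=3.7,interpolation=cv2.INTER_CUBIC))
E
```

```text
(no output)
```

View pics/c6.png

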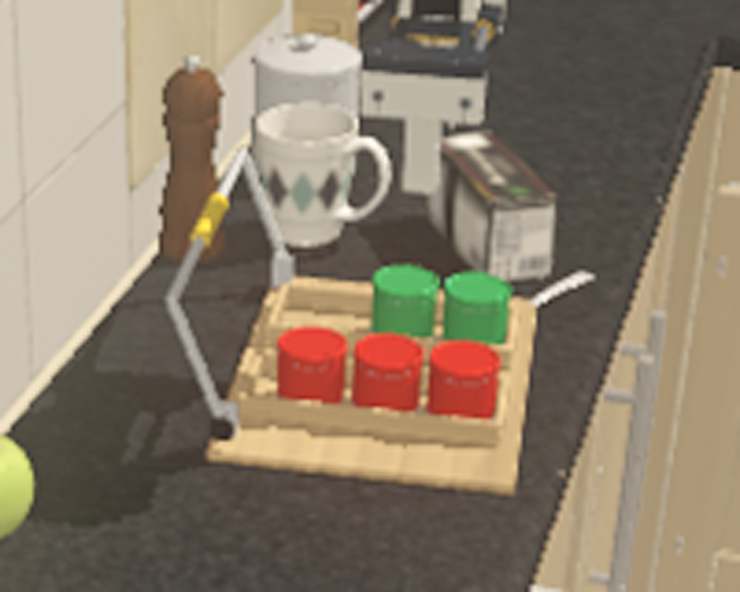

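All five tins stand upright in line in their lanes: three red along (313–463, 370) and two green along (405–477, 302). The bar is still back, so I'll lock it now.

```bash
python3 - <<'E'
from h import *
T=tilt(30,-1)
robot.servo_line(rk(-.02,0,.25),speed=.2)
robot.move_gripper(.4)
robot.goto(grip(1.25)-.1*T[:,2],T)
robot.servo_line(grip(1.25)+.017*T[:,2],T,speed=.1); robot.move_gripper(.26)
for th in np.linspace(1.1,-.02,8):
    bar([th],T); print(round(th,2),np.round(robot.read_force(),1))
robot.move_gripper(.4)
robot.servo_line(grip(0)-.12*T[:,2],T,speed=.12)
robot.goto([.3,-.45,.3],DOWN); print(robot.read_t())
look('7')
im=np.hstack([cv2.resize(cv2.imread('pics/side7.png')[130:250,240:390],None,fx=2.6,fy=2.6),cv2.resize(cv2.imread('pics/top7.png')[190:310,260:410],None,fx=2.6,fy=2.6)]); cv2.imwrite('pics/c7.png',im)
E
```

```text
1.1 [0.9 1.4 0.8]
0.94 [ 0.6  0.4 -0.3]
0.78 [ 0.   0.  -0.1]
0.62 [-0.5  0.5  0.4]
0.46 [-0.5 -0.2 -1.3]
0.3 [-1.   1.1  0.4]
0.14 [-1.5 -0.   1.1]
-0.02 [0.5 0.4 0.8]
71.3
red [302. 193.] 0.0271 rack 0.0483 0.058
red [325. 196.] 0.0263 rack -0.0055 0.0597
red [345. 198.] 0.0261 rack -0.0584 0.0575
green [349. 178.] 0.0275 rack -0.0621 -0.05
red [ 0.5269 -0.1353] 0.0244 0.0569 rack 0.0465 0.0577
red [ 0.4729 -0.1432] 0.0248 0.0568 rack -0.0081 0.0573
red [ 0.4202 -0.1515] 0.0248 0.0569 rack -0.0615 0.0563
green [ 0.4885 -0.2509] 0.0238 0.0569 rack -0.0075 -0.0516
green [ 0.4351 -0.2583] 0.024 0.057 rack -0.0614 -0.0516
```

View pics/c7.png

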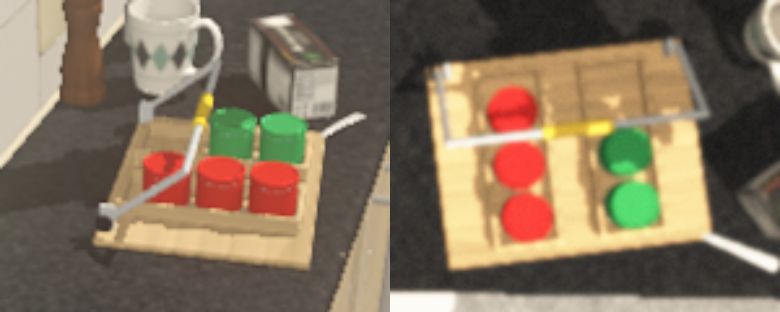

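The bar is locked, with its sleeve at (205,110) in the side crop and (577,130) in the top crop. Red has three tins in line, green has two, and the bystanders are undisturbed.

```bash
python3 -c "
from rig import robot
print(robot.job_done())"
```

```text
the job is handed in; nothing more can be done
None
```

The job is handed in at about 71 s: both old tins are at the front stops, the three new tins present (two red, one green) stand in line behind them by colour, the bar is locked forward, and the last pictures show the mug, mill and tea box unmoved; the apple, clear of every move, I last saw in place before the final tins and locking.

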